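Draw stranded hubs from under the guard, load the rack and set the dial

TASK

Two or three coupling hubs have ended up under the low splash guard, where no hand can get at them: draw them out into the open with the drag hook (do not touch them with the fingers while they are under the guard), and seat them upright, one to a pocket, in the wooden rack, filling the one-dot pocket first, then the two-dot one, then, if there is a third hub, the three-dot one. Once every hub is seated, turn the sunken dial so that it points at as many dots as there are hubs. Leave the drag hook lying on the bench outside the guard and leave the other things where they are.

Things in the scene. Friction and masses are not known exactly. Their poses are not given: they have to be found in the camera images.
- hub_a: Turned steel coupling hub, 0.38 kg nominal: round flange 66 mm in diameter and 14 mm high, on top of it a round boss 36 mm in diameter up to 38 mm high (grip the boss). Origin: centre of the underside, z up. All hubs are alike; two or three of the three are present. They start under the guard, side by side about 100 mm apart, centres 80 to 100 mm behind its front edge.
- hub_b: Turned steel coupling hub, 0.38 kg nominal: round flange 66 mm in diameter and 14 mm high, on top of it a round boss 36 mm in diameter up to 38 mm high (grip the boss). Origin: centre of the underside, z up. All hubs are alike; two or three of the three are present. They start under the guard, side by side about 100 mm apart, centres 80 to 100 mm behind its front edge.
- hub_c: Turned steel coupling hub, 0.38 kg nominal: round flange 66 mm in diameter and 14 mm high, on top of it a round boss 36 mm in diameter up to 38 mm high (grip the boss). Origin: centre of the underside, z up. All hubs are alike; two or three of the three are present. They start under the guard, side by side about 100 mm apart, centres 80 to 100 mm behind its front edge.
- drag_hook: Drag hook, 0.22 kg, lying flat: black handle 40 mm wide, 30 mm high, from x = -90 to +30 mm in its frame; an 8 mm rod (axis 25 mm above the underside) goes on to x = 200 mm, then 34 mm aside to -y, to a blade reaching down to the underside. With the blade behind a hub the rod lies beside the boss, above the flange. Origin: underside, below the balance point; z up, +x to the blade.
- hook_blade (a point): Foot of the middle of the hook's blade, 196 mm from the hook's origin along its +x and 34 mm aside along its -y, level with the underside. The blade is 27 mm high and 53 mm wide across the rod, 4 mm thick, bent to a shallow V that opens towards the handle (its outer ends stand about 9 mm nearer the handle than its middle), so that a hub pulled by it stays centred.
- guard: Splash guard, fixed: 360 mm wide (its y) and 200 mm deep (its x), closed at both sides (walls 6 mm), with a lip 30 mm high and 6 mm thick along the back, open at the front (-x); flat clear roof, underside 100 mm and top 107 mm above the bench. Origin: on the bench below the middle of the roof; x points to its back.
- guard_front (a point): Middle of the guard's front edge, at bench height; the same axes as the guard (x into the guard, y along the front edge).
- seat_rack: Wooden rack, fixed, 280 mm long (its x) x 120 mm x 22 mm, with three square pockets 75 mm wide and 10 mm deep in a row, 88 mm apart. It may stand to the left or to the right. Origin: centre of its underside, x from the one-dot towards the three-dot pocket.
- seat_1 (a point): Centre of the floor of the pocket marked with one dot (dots on the rack's top on both sides of the pocket); 12 mm above the bench, the rack's top is 10 mm higher.
- seat_2 (a point): Centre of the floor of the pocket marked with two dots (dots on the rack's top on both sides of the pocket); 12 mm above the bench, the rack's top is 10 mm higher.
- seat_3 (a point): Centre of the floor of the pocket marked with three dots (dots on the rack's top on both sides of the pocket); 12 mm above the bench, the rack's top is 10 mm higher.
- control_box: Grey control box, fixed, 144 x 144 mm and 50 mm high, a square well 120 mm wide sunk into its top, floor 12 mm above the bench, with the dial in the middle. It stands on the side opposite the rack. Origin: centre of its underside.
- dial (a joint): Dial angle in rad, growing clockwise seen from above, 0 to 1.6, starts near 0. At 0 its white pointer points along the box's -x, to the line; one dot is at 0.45, two dots at 0.90, three dots at 1.35 (dots on the floor of the well). It turns with little friction (0.04 N m) and stays where it is left.
- dial_grip (a point): On the dial's axis, 49 mm above the bench, the height at which to grip. The dial has an upright bar 14 mm thick and 42 mm long, its top 56 mm above the bench, running along the pointer, on a disc 44 mm in diameter whose top is 26 mm above the bench. Its x axis turns with the dial; the pointer lies on its -x side.
- screw_jar: Bystander: white screw-top jar with a red lid, 63 mm in diameter, 87 mm high, at the left. Leave alone.
- grease_tin: Bystander: low round tin, 70 mm in diameter, 46 mm high, at the right. Leave alone.

How it is judged:
By the outcome, as a careful person would: the job done as asked, in the order asked, and still so for the second after the job is handed in, with the robot touching nothing.
Of hub_a, hub_b, hub_c only 2 to 3 are there at a start; the rules pass over those that are not, and their reading is None.
At some moment in a run one of drag_hook may be knocked a few centimetres aside while the robot is not near it.
Once in a run the grip may slacken for a moment while it holds something.
It also fails if it takes over 200 s, if anything falls off the work surface, if the arm or the gripper's body presses on something with over 40 N, if the wrist force passes 120 N, or if a joint passes its speed limit or range.

ROBOT

A 6-joint arm with a two-finger parallel gripper is mounted at the origin on a cart in front of the work surface, level with it; the furniture and walls round the work are solid. World frame = base frame: x ahead of the robot, y to its left, z up, the work surface at z = 0. Lengths are in m, angles in degrees, forces in N, time in s.
With the tool pointing down it reaches from about 0.25 to 0.725 m from the base axis. Payload 9.7 kg.
Tool frame: the origin (TCP) lies on the centre line of the jaws, within the pads' length; the fingertips stand tip_reach ahead of it and the grasp point (between the pads) lies 2 mm behind it (tip_reach is the distance from the TCP to the fingertips, in m); z points along the fingers, y is the direction in which the jaws open and shut (so a half turn about z gives the same grasp; the last joint's range is limited). The gripper opens to 85 mm and grips with 20 to 120 N. Pads are 22 mm wide; open, the fingers measure 114 mm over their backs; the gripper's body (76 mm by 85 mm) begins 54 mm behind the grasp point. The pads swing forward as they close: fully open they stand 13 mm farther back than shut.
Start: joints at [68.239, 4.979, 10.078, 95.1, 0, 90], TCP at [0.204, 0.511, 0.248] pointing down, gripper open.
Joint ranges: [-179.16, 179.16], [-48.56, 103.87], [-65.8, 70.77], [-126.05, 130.52], [-82.76, 87.17], [-180, 180]. Speed limits (degrees/s): [127.2, 127.2, 147.25, 180, 180, 180].

INTERFACE

Orientations are given as [roll, pitch, yaw] about the fixed x, y, z axes, in that order (R = Rz(yaw) Ry(pitch) Rx(roll)).
In Python, from workcell import get_obs, camera, calibration, job_done, tip_reach gives the robot as it stands.
- The arm moves only by the tool apply_moves, never from a script. Its argument "rows" is a list of rows, each a list of 7 numbers: the shift along the world's x, y, z in mm, then the turn, a rotation vector about the world's x, y, z in degrees, then the closure, from 0 (fully open) to 1 (shut). A call has 1 to 20 rows; each row shifts and turns the commanded pose from where the row before left it; what a row does not reach is not made up. A row lasts 1/8 s, in which the tool goes at most 62.5 mm and 10.7 degrees, less where a joint would pass 70% of its speed; a pose out of reach is approached as far as the arm can. A call with a gripper value outside its range is refused whole. The fingers move at their own pace and stop on an object; "grip_force" is the grip in N (left out, the last holds). Time passes only in rows, so rows that do not move let the fingers close. It gives the time, the measured TCP pose, the force and the opening at its end, in the units of the state.
- get_obs(): the state, without advancing time (a new reading comes with each control period).
- camera(name): name is "scene" or "side" or "wrist"; returns the picture (420x560x3 uint8, red, green, blue); there is no depth.
- calibration(name): a dict with "intrinsics" (3x3 intrinsics, pixels), "dist" ([k1, k2, p1, p2, k3] as OpenCV has them; the pictures are not rectified), "T" (4x4, takes a point from camera to world coordinates); the wrist camera has in their place "mount" (4x4, takes a point from camera to tool coordinates, whose origin is the TCP and whose axes are the flange's). Camera axes: x right, y down, z forward; pixel columns grow to the right and rows downward; lengths in m; the calibration is good to about 2 mm. A picture is of the moment at which its call begins: read the wrist's pose just before it. calibration takes no time and is no camera call.
- job_done(): hands the job in, once; it reports no verdict.
The state is a dict: "time": time; "q": joint angles; "qd": joint speeds; "joint_efforts": joint torques, N m; "ee_pos": TCP position; "tcp_rot": TCP orientation; "wrist_force": force on the tool from outside, world axes, zero at the start; "torque": the same for the moment, N m; "opening": finger opening in m.
Only numpy, scipy, OpenCV 4.12 (cv2) and the standard library are available. Lean on these libraries where they do the work, as an engineer would, in place of code of your own. Each camera call takes 0.05 s, during which the arm holds its last target.

## Working session

There is one attempt and no reset: what is moved stays moved. The work goes in short steps, Python scripts to look and compute and a tool call to move; the robot and the scene stay as the last step left them, time stands still between calls to the robot, and variables do not carry over. Pictures are saved under pics/ and viewed, and the job is handed in when it is done.

Besides the shell and the picture viewer there is one more tool, called after "Call:" as name([rows], argument=value, ...), one row to a line, values as JSON. apply_moves: Moves the arm, as the interface text tells. Its arguments: {"type":"object","properties":{"rows":{"type":"array","items":{"type":"array","items":{"type":"number"}}},"grip_force":{"type":"number"}},"required":["rows"]}

```bash
mkdir -p pics; ls; cat > h.py <<'E'
import numpy as np, cv2
from workcell import *
def snap(n,f):
    im=camera(n); cv2.imwrite('pics/'+f,im[:,:,::-1]); return im
def rays(n,uv,T=None):
    c=calibration(n); K=np.array(c['intrinsics']);D=np.array(c['dist'])
    p=cv2.undistortPoints(np.array(uv,float).reshape(-1,1,2),K,D).reshape(-1,2)
    d=np.c_[p,np.ones(len(p))]
    if T is None: T=np.array(c['T'])
    return T[:3,3], d@T[:3,:3].T
def onz(n,uv,z,T=None):
    o,d=rays(n,uv,T); s=(z-o[2])/d[:,2]; return o+d*s[:,None]
def proj(n,P,T=None):
    c=calibration(n); K=np.array(c['intrinsics']);D=np.array(c['dist'])
    if T is None: T=np.array(c['T'])
    Ti=np.linalg.inv(T); r=cv2.Rodrigues(Ti[:3,:3])[0]
    return cv2.projectPoints(np.array(P,float).reshape(-1,1,3),r,Ti[:3,3],K,D)[0].reshape(-1,2)
def wT():
    from scipy.spatial.transform import Rotation as R
    o=get_obs(); T=np.eye(4); T[:3,:3]=R.from_euler('xyz',o['tcp_rot'],degrees=True).as_matrix(); T[:3,3]=o['ee_pos']
    return T@np.array(calibration('wrist')['mount'])
E
python3 - <<'E'
from h import *
print(get_obs()); print(tip_reach() if callable(tip_reach) else tip_reach)
for n in ['scene','side','wrist']:
    snap(n,n+'0.png'); print(n,calibration(n))
E
```

```text
pics
{'time': 0.0, 'q': array([6.82389947e+01, 5.01071294e+00, 1.00352459e+01, 9.50984315e+01,
       1.31939449e-03, 8.99968961e+01]), 'qd': array([ 0.04421747, -0.03313293,  0.10827245,  0.08249923,  0.01362897,
       -0.02503739]), 'joint_efforts': array([ 2.56169122e-03, -5.20381129e+01,  4.64813089e+01,  1.60314061e-02,
        1.60853023e-05,  1.81632356e-05]), 'ee_pos': array([0.20382679, 0.51062755, 0.24759385]), 'tcp_rot': array([-1.79926102e+02, -1.32339677e-03,  1.58242097e+02]), 'wrist_force': array([-0.27655701, -0.1103533 , -0.75475506]), 'torque': array([-1.08569892e-02,  2.12125643e-03, -7.90716734e-05]), 'opening': 0.08550628040353851}
0.017
scene {'intrinsics': array([[425.97832212,   0.        , 276.86127522],
       [  0.        , 425.97832212, 208.7663492 ],
       [  0.        ,   0.        ,   1.        ]]), 'dist': array([0.03103715, 0.        , 0.        , 0.        , 0.        ]), 'T': array([[ 0.75508525, -0.43842188,  0.48747566, -0.1217596 ],
       [-0.65553405, -0.51735323,  0.55010976, -0.82091104],
       [ 0.01101695, -0.73493666, -0.67804626,  1.07
[... 488 characters left out ...]
, -0.83953549,  1.48506267],
       [ 0.        ,  0.        ,  0.        ,  1.        ]])}
wrist {'intrinsics': array([[376.55967166,   0.        , 278.87677662],
       [  0.        , 376.55967166, 213.84551041],
       [  0.        ,   0.        ,   1.        ]]), 'dist': array([-0.01960745,  0.        ,  0.        ,  0.        ,  0.        ]), 'mount': array([[-1.00703941e-03, -9.49271156e-01, -3.14457085e-01,
         8.00803794e-02],
       [ 9.99999249e-01, -1.17541230e-03,  3.45822509e-04,
        -4.29486228e-05],
       [-6.97896057e-04, -3.14456500e-01,  9.49271627e-01,
        -1.25694894e-01],
       [ 0.00000000e+00,  0.00000000e+00,  0.00000000e+00,
         1.00000000e+00]])}
```

View pics/scene0.png

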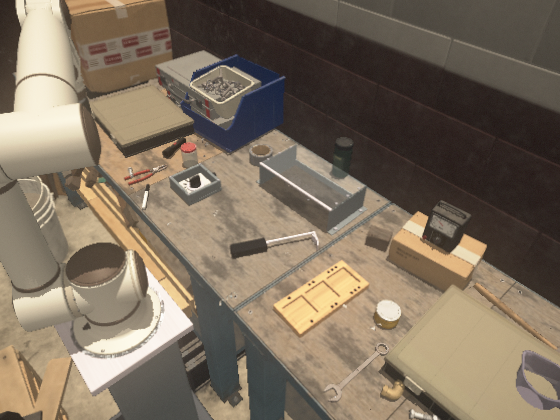

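View pics/side0.png

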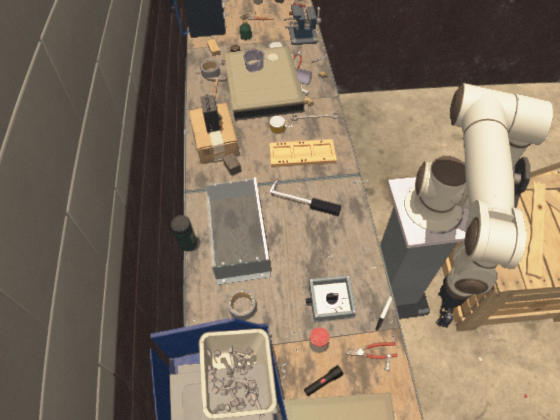

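View pics/wrist0.png

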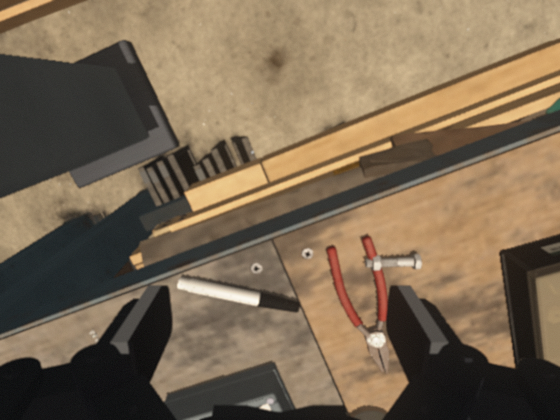

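```bash
python3 - <<'E'
import cv2
a=cv2.imread('pics/scene0.png')[130:335,160:400]; cv2.imwrite('pics/sc_z.png',cv2.resize(a,None,fx=3.2,fy=2.9,interpolation=2)[:600,:800] if 0 else cv2.resize(a,(700,598),interpolation=2))
b=cv2.imread('pics/side0.png'); cv2.imwrite('pics/si_z1.png',cv2.resize(b[170:330,195:365],(638,600),interpolation=2))
cv2.imwrite('pics/si_z2.png',cv2.resize(b[110:170,250:350],(800,480),interpolation=2))
E
```

```text
(no output)
```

View pics/sc_z.png

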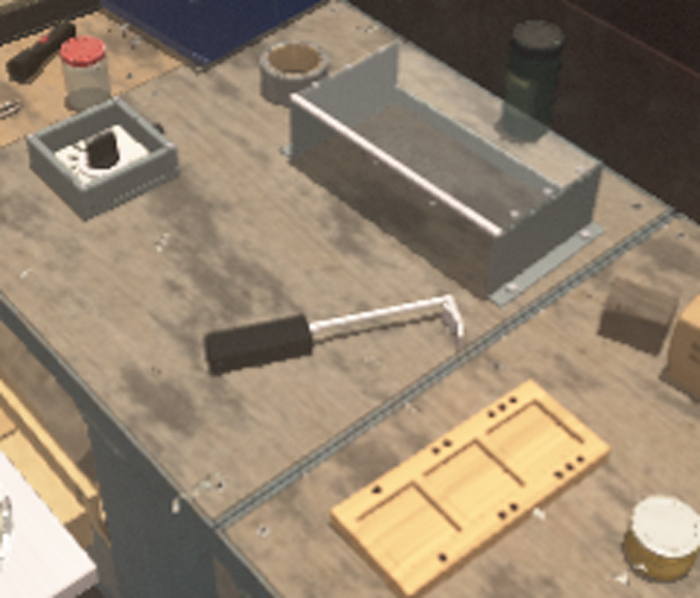

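View pics/si_z1.png

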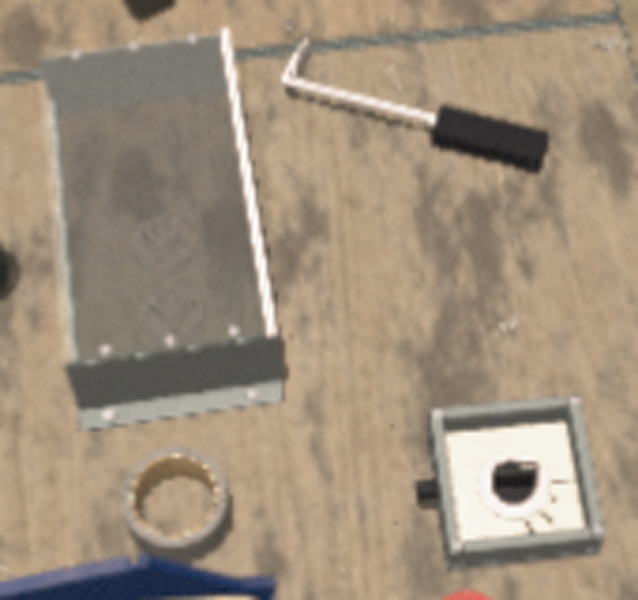

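View pics/si_z2.png

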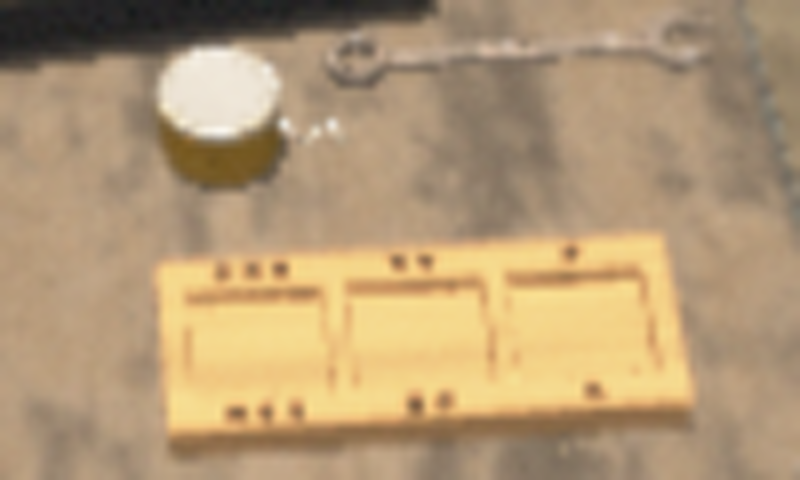

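```bash
python3 - <<'E'
from h import *
sz=lambda p:[(195+x/3.753,170+y/3.75) for x,y in p]
cz=lambda p:[(160+x/2.917,130+y/2.917) for x,y in p]
rz=lambda p:[(250+x/8,110+y/8) for x,y in p]
np.set_printoptions(precision=4,suppress=True)
print('guard front roof side',onz('side',sz([(226,30),(272,335)]),.105))
print('guard front roof scene',onz('scene',cz([(293,95),(502,235)]),.107))
print('guard back', onz('side',sz([(42,58),(72,362)]),.105), onz('scene',cz([(393,42),(600,165)]),.107))
print('hook scene: rod elbow',onz('scene',cz([(448,298),(315,328)]),.025),'blade foot',onz('scene',cz([(459,334)]),.005),'handle top',onz('scene',cz([(208,335),(305,318),(311,343),(211,370)]),.03)[:, :2])
print('hook side',onz('side',sz([(287,78),(435,120)]),.025),'handle',onz('side',sz([(443,108),(548,132),(536,170),(434,145)]),.03)[:,:2],'blade',onz('side',sz([(287,78),(306,42)]),.027))
print('rack side top corners',onz('side',rz([(157,265),(665,235),(692,402),(170,437)]),.022))
print('rack scene',onz('scene',cz([(332,515),(530,380),(608,450),(408,592)]),.022))
print('box side',onz('side',sz([(432,412),(578,398),(603,540),(450,553)]),.05))
print('box scene',onz('scene',cz([(28,142),(113,97),(177,148),(85,208)]),.05))
print('hub?',onz('side',sz([(165,240),(170,305)]),.038))
E
```

```text
guard front roof side [[ 0.7069 -0.1502  0.105 ]
 [ 0.6944  0.2089  0.105 ]]
guard front roof scene [[ 0.6948  0.1983  0.107 ]
 [ 0.7079 -0.1626  0.107 ]]
guard back [[ 0.899  -0.1379  0.105 ]
 [ 0.8801  0.2145  0.105 ]] [[ 0.8766  0.2038  0.107 ]
 [ 0.8902 -0.153   0.107 ]]
hook scene: rod elbow [[ 0.6506 -0.141   0.025 ]
 [ 0.5006 -0.0764  0.025 ]] blade foot [[ 0.634 -0.178  0.005]] handle top [[ 0.3985 -0.0097]
 [ 0.4989 -0.0606]
 [ 0.4794 -0.0946]
 [ 0.37   -0.0538]]
hook side [[ 0.6466 -0.1387  0.025 ]
 [ 0.4962 -0.0648  0.025 ]] handle [[ 0.4862 -0.0757]
 [ 0.3807 -0.0317]
 [ 0.4021  0.0137]
 [ 0.5028 -0.0301]] blade [[ 0.6467 -0.1372  0.027 ]
 [ 0.621  -0.183   0.027 ]]
rack side top corners [[ 0.628  -0.3986  0.022 ]
 [ 0.3467 -0.3871  0.022 ]
 [ 0.3541 -0.2672  0.022 ]
 [ 0.6333 -0.2768  0.022 ]]
rack scene [[ 0.3522 -0.2791  0.022 ]
 [ 0.6331 -0.2877  0.022 ]
 [ 0.6246 -0.4058  0.022 ]
 [ 0.351  -0.391   0.022 ]]
box side [[0.5528 0.2799 0.05  ]
 [0.4135 0.2833 0.05  ]
 [0.4181 0.4251 0.05  ]
 [0.5573 0.419  0.05  ]]
box scene [[0.413  0.4015 0.05  ]
 [0.5518 0.413  0.05  ]
 [0.5541 0.2664 0.05  ]
 [0.3994 0.2432 0.05  ]]
hub? [[0.7898 0.0552 0.038 ]
 [0.7898 0.1297 0.038 ]]
```

```bash
python3 - <<'E'
import cv2,numpy as np
b=cv2.imread('pics/side0.png')[175:285,200:275]; g=cv2.createCLAHE(6,(2,2)).apply(cv2.cvtColor(b,6))
c=cv2.imread('pics/scene0.png')[145:235,255:370]; k=cv2.createCLAHE(6,(2,2)).apply(cv2.cvtColor(c,6))
cv2.imwrite('pics/enh.png',np.hstack([cv2.resize(g,(375,550),interpolation=2),cv2.resize(k,(420,550),interpolation=2)]))
E
```

```text
(no output)
```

View pics/enh.png

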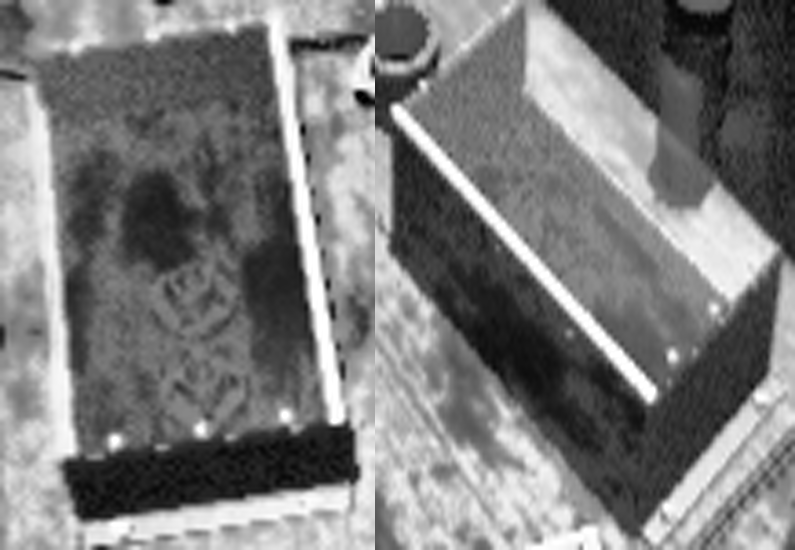

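Call:
apply_moves([
  [30, -36, 0, 0, 0, 5, 0],
  [31, -36, 0, 0, 0, 5, 0],
  [31, -36, -5, -0.6, -2.9, 0, 0],
  [31, -36, -5, -0.6, -2.9, 0, 0],
  [31, -36, -5, -0.6, -2.9, 0, 0],
  [31, -36, -5, -0.6, -2.9, 0, 0],
  [31, -36, -5, -0.6, -2.9, 0, 0],
  [31, -36, -5, -0.6, -2.9, 0, 0],
  [31, -36, -5, -0.6, -2.9, 0, 0],
  [31, -36, -5, -0.6, -2.9, 0, 0],
  [31, -36, -5, -0.6, -2.9, 0, 0],
  [31, -36, -5, -0.6, -2.9, 0, 0],
  [0, 0, 0, 0, 0, 0, 0],
])

```text
time: 1.78
ee_pos: [0.575, 0.0765, 0.1969]
tcp_rot: [-180.0, 29.6, 168.1]
wrist_force: [-0.1, 0.1, -0.5]
opening: 0.0853
```

```bash
python3 - <<'E'
from h import *
o=get_obs();print(o['time'],o['ee_pos'],o['tcp_rot'],o['q'])
T=wT();np.save('T1.npy',T);snap('wrist','w1.png')
E
```

```text
1.775 [0.57500122 0.0764644  0.19692088] [-179.97997262   29.56151949  168.07237202] [ 13.12139826 -17.79423718 -21.95226643  58.6535733  -12.07554406
  22.12400487]
```

View pics/w1.png

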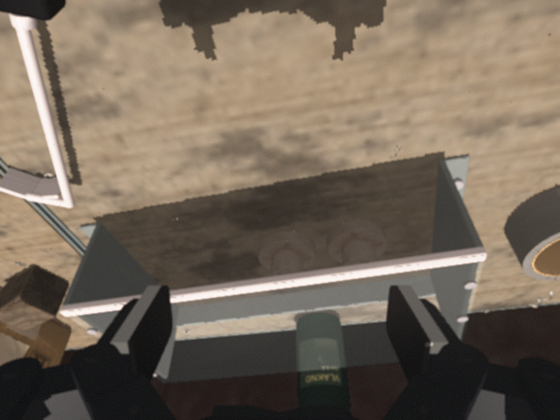

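```bash
python3 - <<'E'
from h import *
b=cv2.imread('pics/w1.png')[150:310,60:490]; g=cv2.createCLAHE(5,(2,2)).apply(cv2.cvtColor(b,6))
cv2.imwrite('pics/w1e.png',cv2.resize(g,(796,296),interpolation=2))
E
```

```text
(no output)
```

View pics/w1e.png

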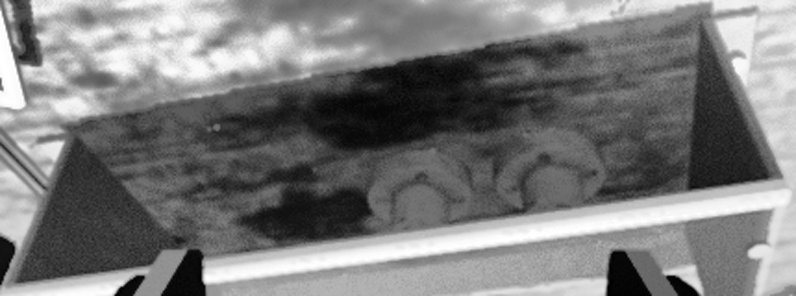

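```bash
python3 - <<'E'
from h import *
np.set_printoptions(precision=4,suppress=True)
T=np.load('T1.npy'); e=lambda p:[(60+x/1.851,150+y/1.85) for x,y in p]
print(T[:3,3])
print(onz('wrist',e([(368,193),(470,190),(418,149),(496,182),(605,168),(548,130)]),.014,T))
print('boss top near edge z.038',onz('wrist',e([(420,185),(545,165)]),.038,T))
print('boss sides .03', onz('wrist',e([(393,205),(452,200),(520,190),(575,185)]),.03,T))
print('guard front foot corners',onz('wrist',e([(78,127),(708,8)]),0,T))
# hook
print('hook rod',onz('wrist',[(22,25),(66,203)],.025,T))
# predicted overlay
def circ(c,r,z):
    t=np.linspace(0,2*np.pi,30);return np.c_[c[0]+r*np.cos(t),c[1]+r*np.sin(t),0*t+z]
im=cv2.imread('pics/w1.png')
E
```

```text
[0.4463 0.1036 0.2665]
[[0.7818 0.009  0.014 ]
 [0.7918 0.0707 0.014 ]
 [0.7467 0.0473 0.014 ]
 [0.787  0.0871 0.014 ]
 [0.7868 0.1514 0.014 ]
 [0.7455 0.1205 0.014 ]]
boss top near edge z.038 [[0.7487 0.0477 0.038 ]
 [0.7451 0.1157 0.038 ]]
boss sides .03 [[0.7752 0.0265 0.03  ]
 [0.7774 0.0611 0.03  ]
 [0.7759 0.1007 0.03  ]
 [0.7776 0.1317 0.03  ]]
guard front foot corners [[ 0.7027 -0.1451  0.    ]
 [ 0.6871  0.2033  0.    ]]
hook rod [[ 0.5034 -0.0715  0.025 ]
 [ 0.6516 -0.1429  0.025 ]]
```

Call:
apply_moves([
  [-20, -20, 0, 1.2, 5.8, 0, 0],
  [-20, -20, 0, 1.2, 5.8, 0, 0],
  [-20, -20, 0, 1.2, 5.8, 0, 0],
  [-20, -20, 0, 1.2, 5.8, 0, 0],
  [-20, -20, 0, 1.2, 5.8, 0, 0],
  [-22, -23, -20, 0, 0, -6.5, 0],
  [0, 0, -20, 0, 0, -6.5, 0],
  [0, 0, 0, 0, 0, 0, 0],
])

```text
time: 2.82
ee_pos: [0.4521, -0.0436, 0.1575]
tcp_rot: [-180.0, -0.1, 155.3]
wrist_force: [-0.3, 0.9, 0.8]
opening: 0.0855
```

```bash
python3 - <<'E'
from h import *
o=get_obs();print(o['time'],o['ee_pos'],o['tcp_rot'],o['q'])
T=wT();np.save('T2.npy',T);snap('wrist','w2.png')
E
```

```text
2.825 [ 0.45212334 -0.04356654  0.15749092] [-1.79960840e+02 -1.29390829e-01  1.55309987e+02] [-5.50728247e+00 -8.87851394e+00 -1.34402853e+01  8.55733024e+01
  5.52987879e-03  1.91826798e+01]
```

View pics/w2.png

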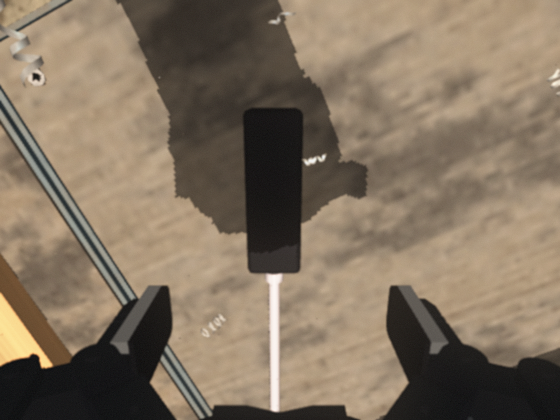

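```bash
python3 - <<'E'
from h import *
np.set_printoptions(precision=4,suppress=True)
T=np.load('T2.npy')
P=onz('wrist',[(273,109),(274.5,270)],.03,T);Q=onz('wrist',[(274,285),(275,405)],.025,T)
print(P,Q)
for a,b in((P[0],P[1]),(Q[0],Q[1])): d=b-a; print(np.linalg.norm(d),np.degrees(np.arctan2(d[1],d[0])))
d=(P[1]-P[0])/np.linalg.norm(P[1]-P[0]); print('origin',P[0]+d*.09,'grip -20',P[0]+d*.07)
E
```

```text
[[ 0.3886 -0.0185  0.03  ]
 [ 0.4939 -0.0664  0.03  ]] [[ 0.5076 -0.0733  0.025 ]
 [ 0.6148 -0.1223  0.025 ]]
0.11575992751907023 -24.471706598614126
0.11779020709908114 -24.564330942434236
origin [ 0.4705 -0.0558  0.03  ] grip -20 [ 0.4523 -0.0475  0.03  ]
```

Call:
apply_moves([
  [0, -4, -34, 0, 0, 0, 0],
  [0, 0, -40, 0, 0, 0, 0],
  [0, 0, -40, 0, 0, 0, 0],
  [0, 0, -22, 0, 0, 0, 0],
  [0, 0, 0, 0, 0, 0, 0.5],
  [0, 0, 0, 0, 0, 0, 1],
  [0, 0, 0, 0, 0, 0, 1],
  [0, 0, 0, 0, 0, 0, 1],
  [0, 0, 0, 0, 0, 0, 1],
], grip_force=80)

```text
time: 4.0
ee_pos: [0.4543, -0.0482, 0.0244]
tcp_rot: [179.9, 0.2, 155.3]
wrist_force: [-0.4, 0.6, 5.7]
opening: 0.0386
```

Call:
apply_moves([
  [0, 0, 15, 0, 0, 0, 1],
  [0, 0, 25, 0, 0, 0, 1],
  [-4, 20, 12, 0, 0, 6.5, 1],
  [-4, 33, 0, 0, 0, 6.5, 1],
  [-4, 33, 0, 0, 0, 6.5, 1],
  [-3, 33, 0, 0, 0, 7, 1],
  [0, 0, 0, 0, 0, 0, 1],
  [0, 0, 0, 0, 0, 0, 1],
])

```text
time: 5.0
ee_pos: [0.4381, 0.0706, 0.075]
tcp_rot: [-180.0, 0.0, -178.3]
wrist_force: [0.7, 0.8, -1.8]
opening: 0.0385
```

```bash
python3 - <<'E'
from h import *
o=get_obs();print(o['time'],o['ee_pos'],o['tcp_rot'],o['opening'],o['q'])
np.save('T3.npy',wT());w=snap('wrist','w3.png');s=snap('side','s3.png')
c=snap('scene','c3.png')
a=cv2.resize(s[160:300,190:400],(600,400),interpolation=2);cv2.imwrite('pics/s3z.png',a[:,:,::-1])
a=cv2.resize(c[130:280,200:380],(720,600),interpolation=2);cv2.imwrite('pics/c3z.png',a[:,:,::-1])
E
```

```text
5.0 [0.43806826 0.07064545 0.07502397] [-1.79988248e+02  3.57329176e-02 -1.78296268e+02] 0.03848994609809541 [ 9.17082244e+00 -9.48614314e+00 -2.31003920e+01  7.63518485e+01
 -1.62957747e-02  7.46708878e+00]
```

View pics/s3z.png

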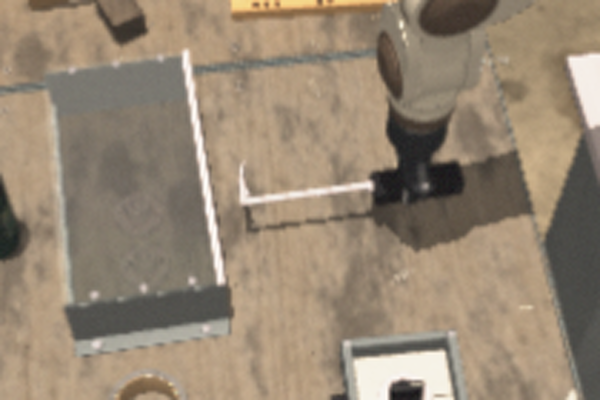

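View pics/c3z.png

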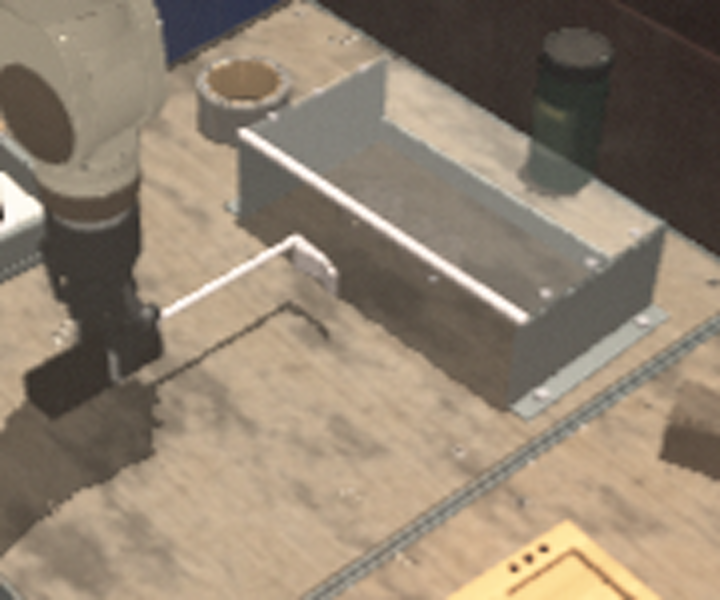

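View pics/w3.png

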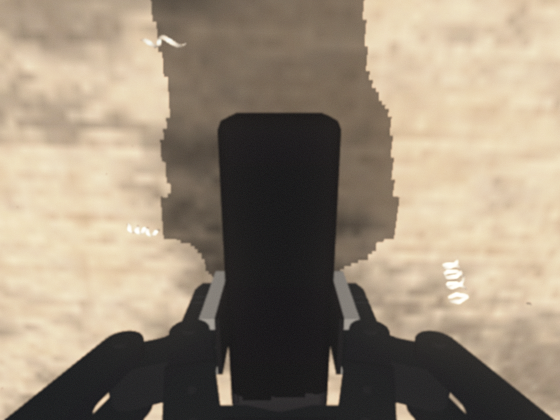

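```bash
python3 - <<'E'
from h import *
np.set_printoptions(precision=4,suppress=True)
def tri(a,b):
    o1,d1=rays('side',[a]);o2,d2=rays('scene',[b]);d1=d1[0]/np.linalg.norm(d1);d2=d2[0]/np.linalg.norm(d2)
    A=np.c_[d1,-d2];s=np.linalg.lstsq(A,o2-o1,rcond=None)[0];p=o1+d1*s[0];q=o2+d2*s[1];return (p+q)/2,np.linalg.norm(p-q)
print(tri((190+246/2.857,160+203/2.857),(200+296/4,130+240/4)))
print(tri((190+372/2.857,160+185/2.857),(200+164/4,130+315/4)))
E
```

```text
(array([0.6536, 0.0765, 0.0707]), np.float64(0.0072689438066962505))
(array([0.4924, 0.0708, 0.0767]), np.float64(0.017274934959537427))
```

Call:
apply_moves([
  [20, 0, 0, 0, 0, 0, 1],
  [36, 0, 0, 0, 0, 0, 1],
  [36, 0, 0, 0, 0, 0, 1],
  [36, 0, 0, 0, 0, 0, 1],
  [36, 0, 0, 0, 0, 0, 1],
  [20, 0, 0, 0, 0, 0, 1],
  [0, 0, 0, 0, 0, 0, 1],
  [0, 0, -20, 0, 0, 0, 1],
  [0, 0, -18, 0, 0, 0, 1],
  [0, 0, -9, 0, 0, 0, 1],
  [0, 0, 0, 0, 0, 0, 1],
])

```text
time: 6.52
ee_pos: [0.6212, 0.0708, 0.0265]
tcp_rot: [-180.0, -0.1, -178.3]
wrist_force: [0.8, -0.0, -1.6]
opening: 0.0384
```

```bash
python3 - <<'E'
from h import *
o=get_obs();print(o['time'],o['ee_pos'],o['tcp_rot'],o['opening'],o['wrist_force'])
s=snap('side','s4.png')
b=s[175:285,200:300]; g=cv2.createCLAHE(5,(2,2)).apply(cv2.cvtColor(b,cv2.COLOR_RGB2GRAY))
cv2.imwrite('pics/s4z.png',cv2.resize(g,(545,600),interpolation=2))
E
```

```text
6.525 [0.62123737 0.07075735 0.02649147] [-1.79991493e+02 -6.58738662e-02 -1.78259113e+02] 0.03840581098494672 [ 0.77736733 -0.02163762 -1.57011938]
```

View pics/s4z.png

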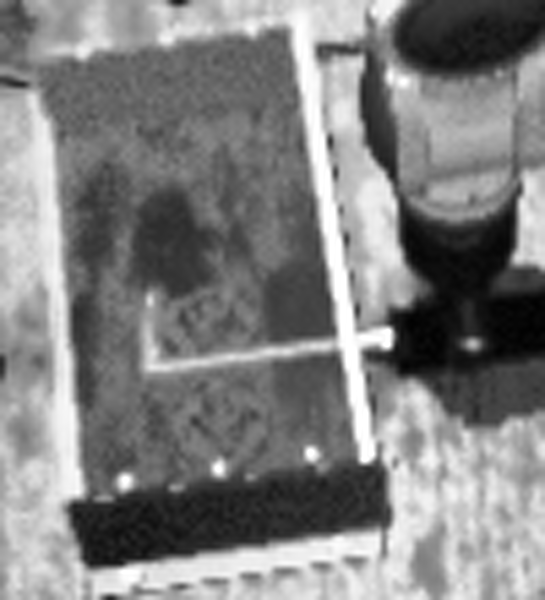

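Call:
apply_moves([
  [-5, 0, 0, 0, 0, 0, 1],
  [-8, 0, 0, 0, 0, 0, 1],
  [-12, -0.5, 0, 0, 0, 0, 1],
  [-18, -0.5, 0, 0, 0, 0, 1],
  [-20, -0.5, 0, 0, 0, 0, 1],
  [-20, -0.5, 0, 0, 0, 0, 1],
  [-20, -0.5, 0, 0, 0, 0, 1],
  [-20, -0.5, 0, 0, 0, 0, 1],
  [-20, -0.5, 0, 0, 0, 0, 1],
  [-20, -0.5, 0, 0, 0, 0, 1],
  [-20, -0.5, 0, 0, 0, 0, 1],
  [-16, -0.5, 0, 0, 0, 0, 1],
  [-12, -0.5, 0, 0, 0, 0, 1],
  [-7, 0, 0, 0, 0, 0, 1],
  [-3, 0, 0, 0, 0, 0, 1],
  [0, 0, 0, 0, 0, 0, 1],
])

```text
time: 8.57
ee_pos: [0.4008, 0.0653, 0.0273]
tcp_rot: [180.0, -0.0, -178.3]
wrist_force: [0.5, -0.2, -1.7]
opening: 0.0388
```

```bash
python3 - <<'E'
from h import *
o=get_obs();print(o['time'],o['ee_pos'],o['tcp_rot'],o['opening'],o['wrist_force'])
s=snap('side','s5.png')
b=s[165:285,200:345]; cv2.imwrite('pics/s5z.png',cv2.resize(b,(725,600),interpolation=2)[:,:,::-1])
E
```

```text
8.575 [0.40075503 0.06532002 0.02726536] [ 1.79997253e+02 -2.10483747e-02 -1.78261571e+02] 0.03876116813889586 [ 0.54400145 -0.23471052 -1.70917642]
```

View pics/s5z.png

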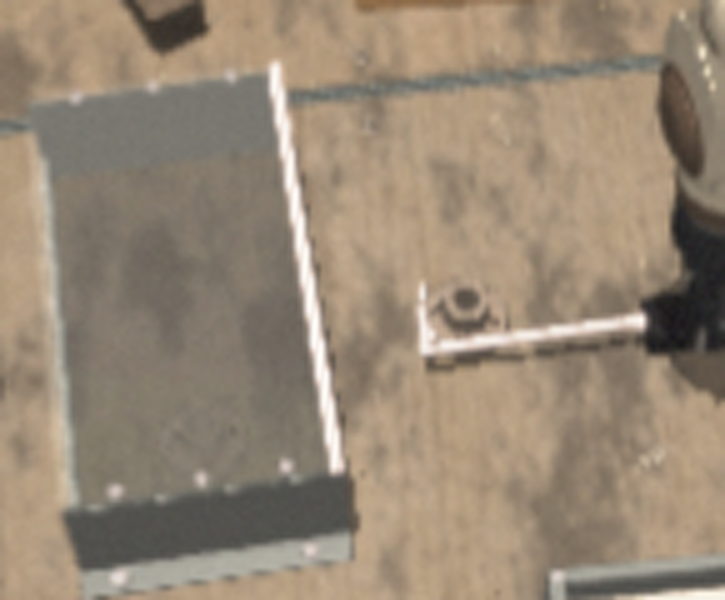

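Call:
apply_moves([
  [0, 0, 16, 0, 0, 0, 1],
  [0, 0, 22, 0, 0, 0, 1],
  [0, 10, 11, 0, 0, 0, 1],
  [0, 30, 0, 0, 0, 0, 1],
  [10, 31, 0, 0, 0, 0, 1],
  [30, 10, 0, 0, 0, 0, 1],
  [36, 0, 0, 0, 0, 0, 1],
  [36, 0, 0, 0, 0, 0, 1],
  [36, 0, 0, 0, 0, 0, 1],
  [36, 0, 0, 0, 0, 0, 1],
  [24, 0, 0, 0, 0, 0, 1],
  [12, 0, 0, 0, 0, 0, 1],
  [0, 0, 0, 0, 0, 0, 1],
  [0, 0, -20, 0, 0, 0, 1],
  [0, 0, -18, 0, 0, 0, 1],
  [0, 0, -10, 0, 0, 0, 1],
  [0, 0, 0, 0, 0, 0, 1],
])

```text
time: 10.75
ee_pos: [0.62, 0.1462, 0.027]
tcp_rot: [-180.0, -0.1, -178.3]
wrist_force: [0.4, 0.6, -1.7]
opening: 0.0389
```

```bash
python3 - <<'E'
from h import *
o=get_obs();print(o['time'],o['ee_pos'],o['tcp_rot'],o['opening'],o['wrist_force'])
s=snap('side','s6.png')
b=s[165:285,200:345]; b=np.dstack([cv2.createCLAHE(3,(2,2)).apply(b[:,:,i].copy()) for i in range(3)])
cv2.imwrite('pics/s6z.png',cv2.resize(b,(725,600),interpolation=2)[:,:,::-1])
E
```

```text
10.75 [0.62004555 0.14617142 0.02703861] [-1.79978562e+02 -1.06603742e-01 -1.78257690e+02] 0.03888403758602702 [ 0.38201707  0.55062354 -1.71249397]
```

View pics/s6z.png

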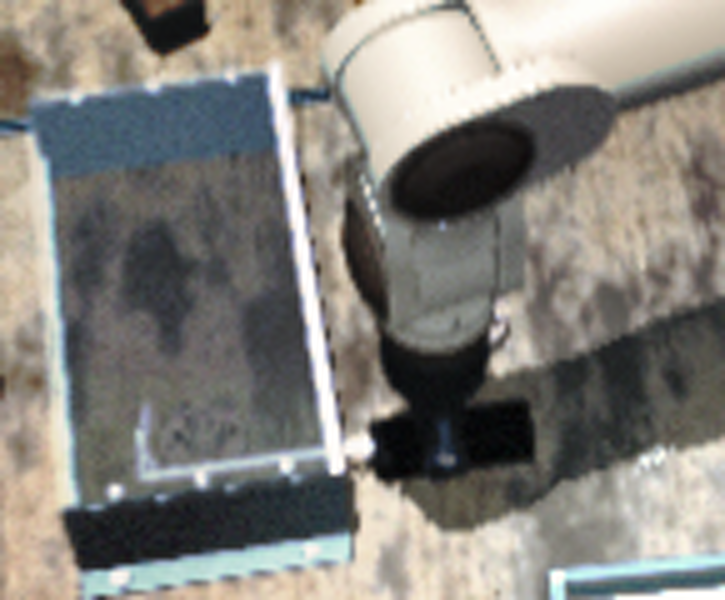

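Call:
apply_moves([
  [-5, 0, 0, 0, 0, 0, 1],
  [-8, 0, 0, 0, 0, 0, 1],
  [-12, -0.5, 0, 0, 0, 0, 1],
  [-18, -0.5, 0, 0, 0, 0, 1],
  [-20, -0.5, 0, 0, 0, 0, 1],
  [-20, -0.5, 0, 0, 0, 0, 1],
  [-20, -0.5, 0, 0, 0, 0, 1],
  [-20, -0.5, 0, 0, 0, 0, 1],
  [-20, -0.5, 0, 0, 0, 0, 1],
  [-20, -0.5, 0, 0, 0, 0, 1],
  [-20, -0.5, 0, 0, 0, 0, 1],
  [-16, -0.5, 0, 0, 0, 0, 1],
  [-12, -0.5, 0, 0, 0, 0, 1],
  [-7, 0, 0, 0, 0, 0, 1],
  [-3, 0, 0, 0, 0, 0, 1],
  [0, 0, 0, 0, 0, 0, 1],
])

```text
time: 12.8
ee_pos: [0.3998, 0.1408, 0.0283]
tcp_rot: [180.0, -0.0, -178.3]
wrist_force: [-0.3, -0.1, -2.8]
opening: 0.0385
```

```bash
python3 - <<'E'
from h import *
o=get_obs();print(o['time'],o['ee_pos'],o['tcp_rot'],o['opening'],o['wrist_force'])
s=snap('side','s7.png')
b=s[165:345,200:417]; cv2.imwrite('pics/s7z.png',cv2.resize(b,(723,600),interpolation=2)[:,:,::-1])
E
```

```text
12.8 [0.39977545 0.14082211 0.02827004] [ 1.79996147e+02 -1.82240319e-02 -1.78258138e+02] 0.03852110077461052 [-0.30186935 -0.08115526 -2.75647228]
```

View pics/s7z.png

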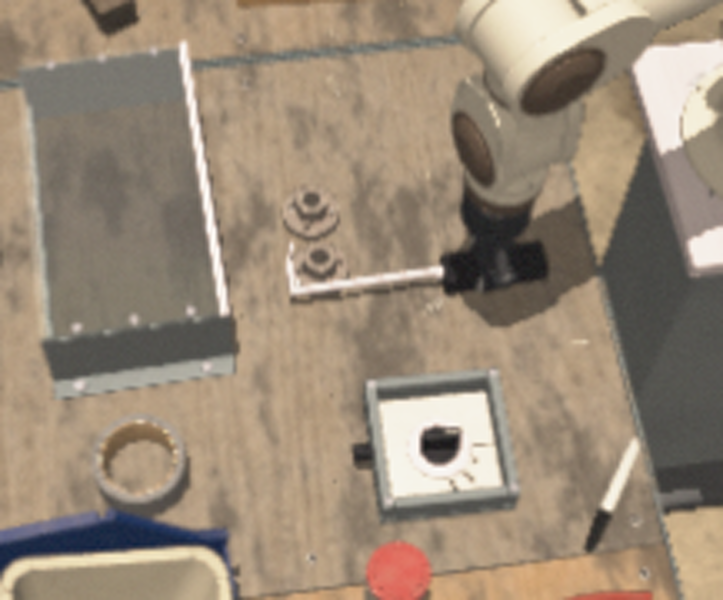

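Call:
apply_moves([
  [0, 0, 16, 0, 0, 0, 1],
  [0, 0, 22, 0, 0, 0, 1],
  [0, -15, 12, 0, 0, 0, 1],
  [0, -35, 0, 0, 0, 0, 1],
  [0, -40, 0, 0, 0, 0, 1],
  [0, -40, 0, 0, 0, 0, 1],
  [0, -40, 0, 0, 0, 0, 1],
  [0, -36, 0, 0, 0, 0, 1],
  [0, -20, 0, 0, 0, 0, 1],
  [0, 0, -15, 0, 0, 0, 1],
  [0, 0, -22, 0, 0, 0, 1],
  [0, 0, -13, 0, 0, 0, 1],
  [0, 0, -3, 0, 0, 0, 1],
  [0, 0, 0, 0, 0, 0, 1],
])

```text
time: 14.6
ee_pos: [0.4, -0.085, 0.0256]
tcp_rot: [-180.0, 0.0, -178.2]
wrist_force: [-0.4, 0.6, -2.1]
opening: 0.0384
```

Call:
apply_moves([
  [0, 0, -1.5, 0, 0, 0, 1],
  [0, 0, 0, 0, 0, 0, 0.4],
  [0, 0, 0, 0, 0, 0, 0],
  [0, 0, 0, 0, 0, 0, 0],
  [0, 0, 20, 0, 0, 0, 0],
  [0, 0, 35, 0, 0, 0, 0],
  [10, 10, 45, 0, 0, 0, 0],
  [25, 35, 45, 0, 0, 0, 0],
  [30, 40, 30, 0, 0, 0, 0],
  [30, 40, 0, 0, 0, 0, 0],
  [25, 35, 0, 0, 0, 0, 0],
  [10, 5, 0, 0, 0, 0, 0],
  [0, 0, 0, 0, 0, 0, 0],
])

```text
time: 16.23
ee_pos: [0.53, 0.0797, 0.1983]
tcp_rot: [-180.0, -0.1, -178.2]
wrist_force: [-0.5, -0.4, -0.6]
opening: 0.0853
```

```bash
python3 - <<'E'
from h import *
o=get_obs();print(o['time'],o['ee_pos'],o['tcp_rot'],o['opening'],o['wrist_force'])
np.save('T8.npy',wT());snap('wrist','w8.png');s=snap('side','s8.png')
b=s[165:345,200:417]; cv2.imwrite('pics/s8z.png',cv2.resize(b,(723,600),interpolation=2)[:,:,::-1])
E
```

```text
16.225 [0.52995499 0.07969943 0.19833433] [-1.79982864e+02 -5.88585479e-02 -1.78230165e+02] 0.0852951671625114 [-0.45821865 -0.37150415 -0.64438583]
```

View pics/w8.png

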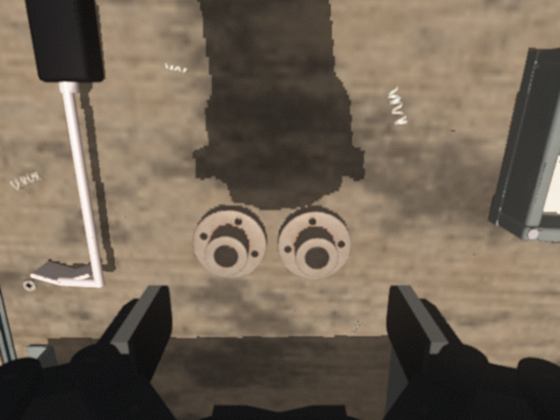

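View pics/s8z.png

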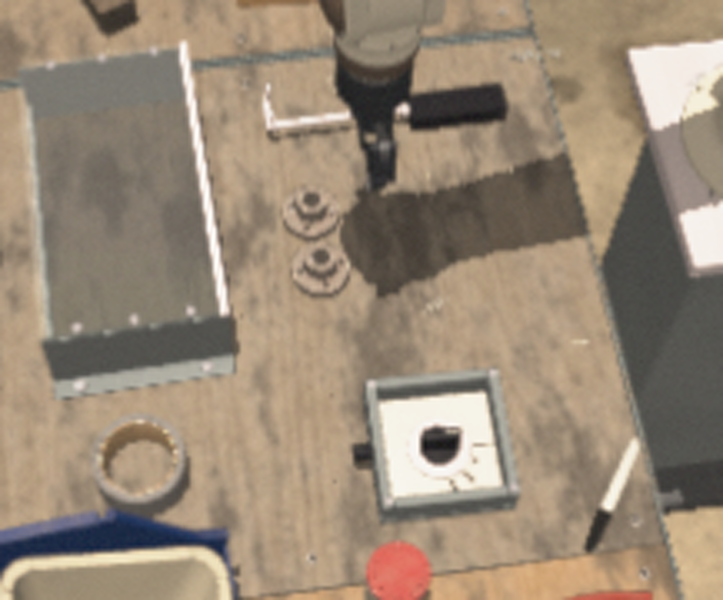

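```bash
python3 - <<'E'
from h import *
np.set_printoptions(precision=4,suppress=True)
T=np.load('T8.npy')
g=cv2.cvtColor(cv2.imread('pics/w8.png'),6)
print('bore',onz('wrist',[(226.5,257),(316.5,258)],.038,T))
print('flange L/R',onz('wrist',[(193,242),(267,242),(278,243),(351,243)],.012,T))
print('guard front foot?',onz('wrist',[(60,338),(390,336)],0,T))
print('hook elbow',onz('wrist',[(97,284)],.025,T))
E
python3 - <<'E'
import cv2
b=cv2.imread('pics/w8.png')[190:290,180:370]; cv2.imwrite('pics/w8z.png',cv2.resize(b,(760,400),interpolation=2))
E
```

```text
bore [[0.5836 0.0374 0.038 ]
 [0.5822 0.1123 0.038 ]]
flange L/R [[0.5819 0.004  0.012 ]
 [0.5799 0.0703 0.012 ]
 [0.5806 0.0802 0.012 ]
 [0.5786 0.1456 0.012 ]]
guard front foot? [[ 0.698  -0.1405  0.    ]
 [ 0.6848  0.1974  0.    ]]
hook elbow [[ 0.6198 -0.081   0.025 ]]
```

View pics/w8z.png

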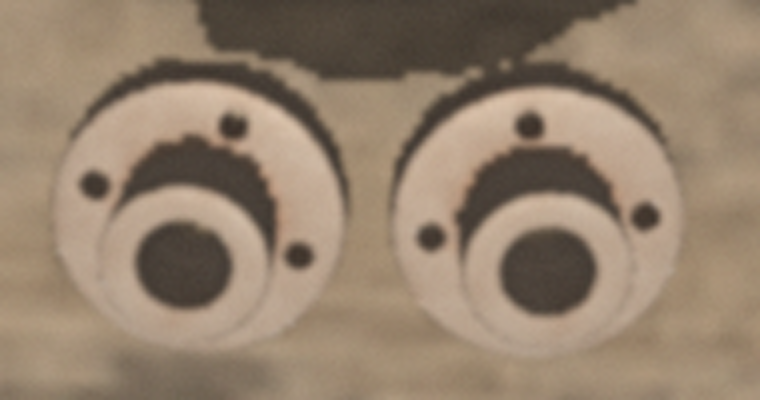

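Call:
apply_moves([
  [-5, -25, 10, 0, 0, 0, 0],
  [-10, -45, 10, 0, 0, 0, 0],
  [-10, -45, 10, 0, 0, 0, 0],
  [-10, -50, 10, 0, 0, 0, 0],
  [-10, -50, 10, 0, 0, 0, 0],
  [-10, -50, 0, 0, 0, 0, 0],
  [-10, -50, 0, 0, 0, 0, 0],
  [-5, -50, 0, 0, 0, 0, 0.3],
  [0, -35, 0, 0, 0, 0, 0.3],
  [0, -15, 0, 0, 0, 0, 0.3],
  [0, 0, 0, 0, 0, 0, 0.3],
])

```text
time: 17.7
ee_pos: [0.4592, -0.3357, 0.2488]
tcp_rot: [180.0, -0.0, -178.4]
wrist_force: [-0.3, 0.6, 0.5]
opening: 0.0602
```

```bash
python3 - <<'E'
from h import *
o=get_obs();print(o['time'],o['ee_pos'],o['tcp_rot'],o['opening'],o['wrist_force'])
np.save('T9.npy',wT());snap('wrist','w9.png')
E
```

```text
17.7 [ 0.45916201 -0.33569649  0.24878473] [ 1.79982947e+02 -1.13965067e-02 -1.78365607e+02] 0.060186447823348185 [-0.28900964  0.60483204  0.51367603]
```

View pics/w9.png

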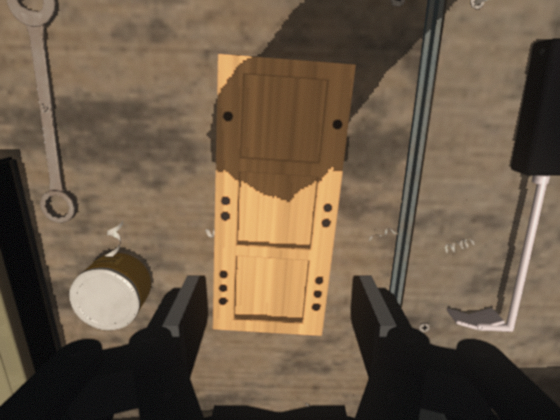

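```bash
python3 - <<'E'
from h import *
np.set_printoptions(precision=4,suppress=True)
T=np.load('T9.npy')
P=onz('wrist',[(228,116),(337,125),(226,208),(327,215.5),(223.5,287.5),(318.5,293.5)],.022,T)
print(P);m=[(P[i]+P[i+1])/2 for i in (0,2,4)];print(np.array(m),np.diff(m,axis=0),[np.linalg.norm(v) for v in np.diff(m,axis=0)])
print('corners',onz('wrist',[(218,54),(354,65),(322,335),(213,329)],.022,T), onz('wrist',[(218,54),(354,65),(322,335),(213,329)],.022,T).mean(0))
print('pocket1 corners top edge',onz('wrist',[(244,73),(328,80),(321,161),(241,158)],.022,T).mean(0))
E
```

```text
[[ 0.4034 -0.3836  0.022 ]
 [ 0.4087 -0.2839  0.022 ]
 [ 0.4912 -0.3868  0.022 ]
 [ 0.4962 -0.2872  0.022 ]
 [ 0.5793 -0.391   0.022 ]
 [ 0.5837 -0.2903  0.022 ]]
[[ 0.406  -0.3338  0.022 ]
 [ 0.4937 -0.337   0.022 ]
 [ 0.5815 -0.3406  0.022 ]] [[ 0.0877 -0.0033  0.    ]
 [ 0.0878 -0.0036  0.    ]] [np.float64(0.08775378286435108), np.float64(0.08787035284798282)]
corners [[ 0.3512 -0.3916  0.022 ]
 [ 0.3569 -0.2729  0.022 ]
 [ 0.6357 -0.2832  0.022 ]
 [ 0.6312 -0.4036  0.022 ]] [ 0.4938 -0.3378  0.022 ]
pocket1 corners top edge [ 0.405  -0.3331  0.022 ]
```

Call:
apply_moves([
  [8, 22, -8, 0, 0, 0, 0.3],
  [15, 45, -16, 0, 0, 0, 0.3],
  [16, 50, -16, 0, 0, 0, 0.3],
  [16, 50, -16, 0, 0, 0, 0.3],
  [16, 50, -16, 0, 0, 0, 0.3],
  [16, 50, -16, 0, 0, 0, 0.3],
  [16, 50, -16, 0, 0, 0, 0.3],
  [13, 36, -16, 0, 0, 0, 0.3],
  [8, 19, -14, 0, 0, 0, 0.3],
  [0, 0, 0, 0, 0, 0, 0.3],
])

```text
time: 19.0
ee_pos: [0.5831, 0.0383, 0.1137]
tcp_rot: [-180.0, -0.1, -178.1]
wrist_force: [-1.4, -0.2, 0.1]
opening: 0.0595
```

```bash
python3 - <<'E'
from h import *
o=get_obs();print(o['time'],o['ee_pos'],o['tcp_rot'],o['opening'],o['wrist_force'])
np.save('T10.npy',wT());snap('wrist','w10.png')
E
```

```text
19.0 [0.58310295 0.03827142 0.11367758] [-1.79995346e+02 -1.16043246e-01 -1.78113080e+02] 0.05950213735229409 [-1.35087553 -0.15657137  0.06522337]
```

View pics/w10.png

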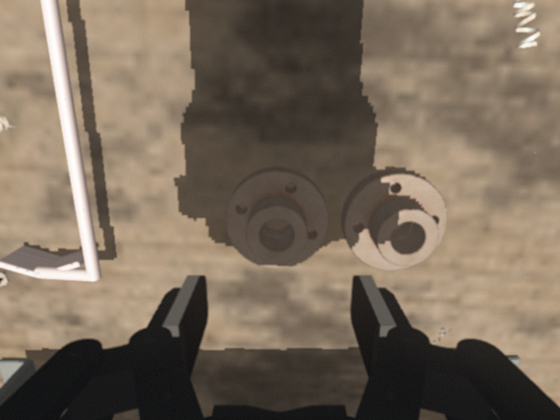

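Call:
apply_moves([
  [0, -1, -20, 0, 0, 0, 0.3],
  [0, 0, -28, 0, 0, 0, 0.3],
  [0, 0, -21, 0, 0, 0, 0.3],
  [0, 0, -10, 0, 0, 0, 0.3],
  [0, 0, 0, 0, 0, 0, 0.3],
  [0, 0, 0, 0, 0, 0, 0.6],
  [0, 0, 0, 0, 0, 0, 1],
  [0, 0, 0, 0, 0, 0, 1],
  [0, 0, 0, 0, 0, 0, 1],
], grip_force=70)

```text
time: 20.18
ee_pos: [0.5847, 0.0359, 0.0375]
tcp_rot: [180.0, 0.1, -178.3]
wrist_force: [-0.9, -0.2, 6.2]
opening: 0.0329
```

Call:
apply_moves([
  [0, 0, 10, 0, 0, 0, 1],
  [0, 0, 25, 0, 0, 0, 1],
  [-5, -10, 20, 0, 0, 0, 1],
  [-14, -30, 0, 0, 0, 0, 1],
  [-20, -40, 0, 0, 0, 0, 1],
  [-20, -42, 0, 0, 0, 0, 1],
  [-20, -42, 0, 0, 0, 0, 1],
  [-20, -42, 0, 0, 0, 0, 1],
  [-20, -42, 0, 0, 0, 0, 1],
  [-20, -42, 0, 0, 0, 0, 1],
  [-20, -40, 0, 0, 0, 0, 1],
  [-14, -27, 0, 0, 0, 0, 1],
  [-6, -12, 0, 0, 0, 0, 1],
  [0, 0, 0, 0, 0, 0, 1],
  [0, 0, 0, 0, 0, 0, 1],
])

```text
time: 22.05
ee_pos: [0.4052, -0.3325, 0.0909]
tcp_rot: [180.0, 0.0, -178.2]
wrist_force: [0.8, 1.0, -3.8]
opening: 0.0332
```

```bash
python3 - <<'E'
from h import *
o=get_obs();print(o['time'],o['ee_pos'],o['tcp_rot'],o['opening'],o['wrist_force'])
np.save('T11.npy',wT());snap('wrist','w11.png')
E
```

```text
22.05 [ 0.40517841 -0.33254623  0.09091974] [ 1.79985804e+02  7.63679577e-03 -1.78226321e+02] 0.03321614915694782 [ 0.82596064  0.99651069 -3.82610223]
```

View pics/w11.png

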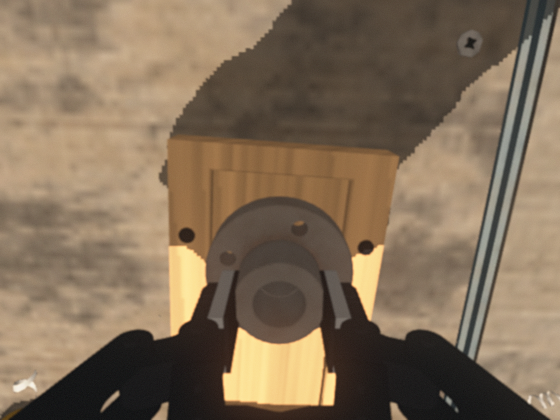

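```bash
python3 - <<'E'
from h import *
np.set_printoptions(precision=4,suppress=True)
T=np.load('T11.npy')
print(onz('wrist',[(279,304)],.091,T), 'flange mid',onz('wrist',[(207,275),(352,275)],.067,T).mean(0))
print('dots mid',onz('wrist',[(186,235),(366,247)],.022,T).mean(0))
E
```

```text
[[ 0.403  -0.3329  0.091 ]] flange mid [ 0.4032 -0.3326  0.067 ]
dots mid [ 0.4056 -0.3341  0.022 ]
```

Call:
apply_moves([
  [2, -1, -5, 0, 0, 0, 1],
  [0, 0, -12, 0, 0, 0, 1],
  [0, 0, -12, 0, 0, 0, 1],
  [0, 0, -8, 0, 0, 0, 1],
  [0, 0, -4, 0, 0, 0, 1],
  [0, 0, 0, 0, 0, 0, 1],
])

```text
time: 22.85
ee_pos: [0.4069, -0.3342, 0.0498]
tcp_rot: [-180.0, 0.0, -178.3]
wrist_force: [0.3, -0.0, -4.1]
opening: 0.0332
```

Call:
apply_moves([
  [0, 0, -2, 0, 0, 0, 1],
  [0, 0, 0, 0, 0, 0, 1],
])

```text
time: 23.1
ee_pos: [0.407, -0.3344, 0.0495]
tcp_rot: [-179.9, 0.1, -178.3]
wrist_force: [-5.2, 3.1, 9.8]
opening: 0.0333
```

Call:
apply_moves([
  [0, 0, 0, 0, 0, 0, 0.5],
  [0, 0, 0, 0, 0, 0, 0.3],
  [0, 0, 0, 0, 0, 0, 0.3],
  [0, 0, 15, 0, 0, 0, 0.3],
  [0, 0, 35, 0, 0, 0, 0.3],
  [0, 0, 40, 0, 0, 0, 0.3],
  [0, 0, 0, 0, 0, 0, 0.3],
])

```text
time: 23.98
ee_pos: [0.4083, -0.3353, 0.1422]
tcp_rot: [-179.8, 0.3, -178.3]
wrist_force: [-0.6, -0.0, 0.2]
opening: 0.0598
```

```bash
python3 - <<'E'
from h import *
o=get_obs();print(o['time'],o['ee_pos'],o['tcp_rot'],o['opening'],o['wrist_force'])
np.save('T12.npy',wT());snap('wrist','w12.png');s=snap('side','s12.png')
b=s[105:345,200:417]; cv2.imwrite('pics/s12z.png',cv2.resize(b,(542,600),interpolation=2)[:,:,::-1])
E
```

```text
23.975 [ 0.40825064 -0.33530583  0.14218875] [-179.75965176    0.27411974 -178.26066422] 0.0597747505138274 [-0.6361222  -0.03172525  0.18548595]
```

View pics/w12.png

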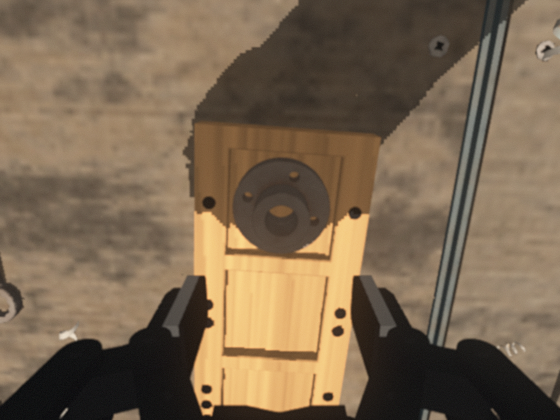

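View pics/s12z.png

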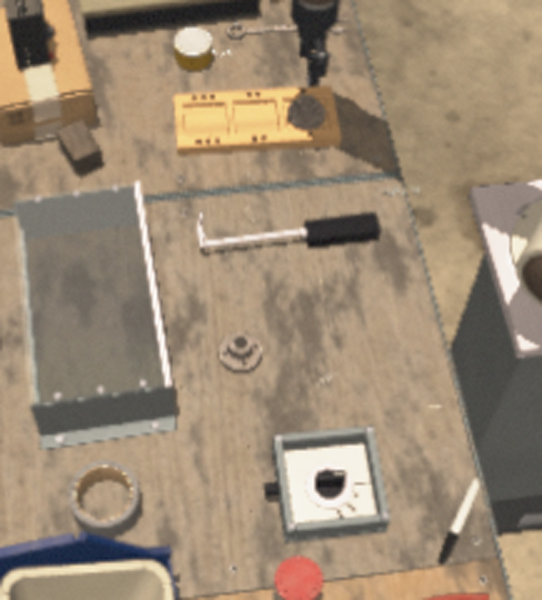

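Call:
apply_moves([
  [10, 25, 0, 0, 0, 0, 0.3],
  [18, 45, 0, 0, 0, 0, 0.3],
  [19, 50, 0, 0, 0, 0, 0.3],
  [19, 50, 0, 0, 0, 0, 0.3],
  [19, 50, 0, 0, 0, 0, 0.3],
  [19, 50, 0, 0, 0, 0, 0.3],
  [19, 50, 0, 0, 0, 0, 0.3],
  [19, 50, 0, 0, 0, 0, 0.3],
  [16, 42, -10, 0, 0, 0, 0.3],
  [11, 25, -10, 0, 0, 0, 0.3],
  [4, 10, -7, 0, 0, 0, 0.3],
  [0, 0, 0, 0, 0, 0, 0.3],
])

```text
time: 25.58
ee_pos: [0.5792, 0.1126, 0.1095]
tcp_rot: [-180.0, -0.1, -178.2]
wrist_force: [-0.2, 0.2, 0.7]
opening: 0.0597
```

```bash
python3 - <<'E'
from h import *
o=get_obs();print(o['time'],o['ee_pos'],o['tcp_rot'],o['opening'],o['wrist_force'])
np.save('T13.npy',wT());snap('wrist','w13.png')
E
```

```text
25.575 [0.5791903  0.1126323  0.10950116] [-1.79967298e+02 -1.36563478e-01 -1.78231313e+02] 0.05974347707226543 [-0.15095129  0.17930078  0.70949788]
```

View pics/w13.png

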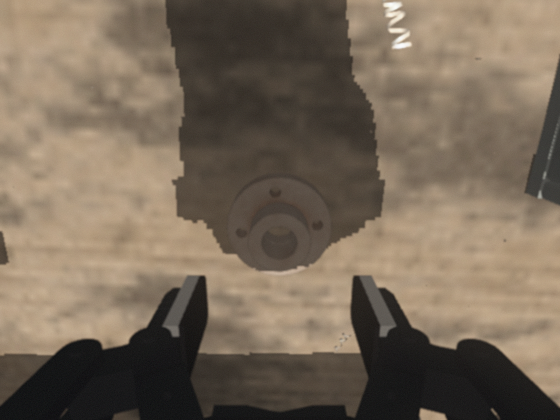

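Call:
apply_moves([
  [2, 0, -20, 0, 0, 0, 0.3],
  [0, 0, -26, 0, 0, 0, 0.3],
  [0, 0, -19, 0, 0, 0, 0.3],
  [0, 0, -9, 0, 0, 0, 0.3],
  [0, 0, 0, 0, 0, 0, 0.3],
  [0, 0, 0, 0, 0, 0, 0.6],
  [0, 0, 0, 0, 0, 0, 1],
  [0, 0, 0, 0, 0, 0, 1],
  [0, 0, 0, 0, 0, 0, 1],
])

```text
time: 26.75
ee_pos: [0.5826, 0.1129, 0.0382]
tcp_rot: [180.0, 0.1, -178.3]
wrist_force: [-0.1, -1.1, 5.1]
opening: 0.0329
```

Call:
apply_moves([
  [0, 0, 10, 0, 0, 0, 1],
  [0, 0, 25, 0, 0, 0, 1],
  [0, -15, 20, 0, 0, 0, 1],
  [-8, -35, 0, 0, 0, 0, 1],
  [-9, -45, 0, 0, 0, 0, 1],
  [-9, -45, 0, 0, 0, 0, 1],
  [-9, -45, 0, 0, 0, 0, 1],
  [-9, -45, 0, 0, 0, 0, 1],
  [-9, -45, 0, 0, 0, 0, 1],
  [-9, -45, 0, 0, 0, 0, 1],
  [-9, -45, 0, 0, 0, 0, 1],
  [-9, -40, 0, 0, 0, 0, 1],
  [-6, -30, 0, 0, 0, 0, 1],
  [-3, -15, 0, 0, 0, 0, 1],
  [0, 0, 0, 0, 0, 0, 1],
  [0, 0, 0, 0, 0, 0, 1],
])

```text
time: 28.75
ee_pos: [0.493, -0.3366, 0.0919]
tcp_rot: [180.0, -0.0, -178.2]
wrist_force: [-0.3, 0.5, -3.3]
opening: 0.0332
```

```bash
python3 - <<'E'
from h import *
o=get_obs();print(o['time'],o['ee_pos'],o['tcp_rot'],o['opening'],o['wrist_force'])
np.save('T14.npy',wT());snap('wrist','w14.png')
E
```

```text
28.75 [ 0.49295066 -0.33658072  0.09185828] [ 1.79976127e+02 -5.48408742e-03 -1.78234858e+02] 0.03319325257133229 [-0.26225986  0.54211557 -3.27181183]
```

View pics/w14.png

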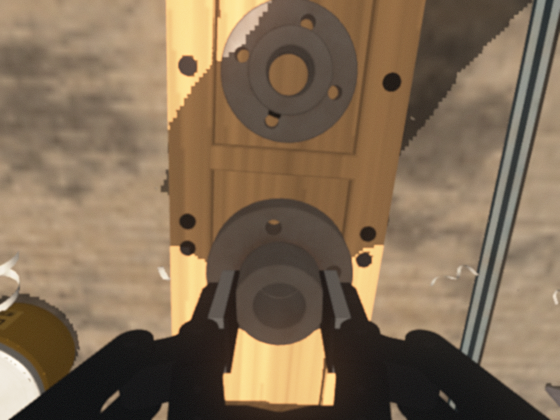

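```bash
python3 - <<'E'
from h import *
np.set_printoptions(precision=4,suppress=True)
T=np.load('T14.npy')
print(onz('wrist',[(279,304)],.092,T), 'flange mid',onz('wrist',[(207,275),(353,275)],.068,T).mean(0))
print('dots mid',onz('wrist',[(187.5,234.5),(366,246.5)],.022,T).mean(0))
print('hub1',onz('wrist',[(289,73.5)],.05,T),onz('wrist',[(289,71)],.026,T),'dots1',onz('wrist',[(187,66),(392,82)],.022,T).mean(0))
E
```

```text
[[ 0.4907 -0.3369  0.092 ]] flange mid [ 0.4909 -0.3364  0.068 ]
dots mid [ 0.4934 -0.3377  0.022 ]
hub1 [[ 0.4064 -0.3352  0.05  ]] [[ 0.4044 -0.3346  0.026 ]] dots1 [ 0.4055 -0.3339  0.022 ]
```

Hub 1 is centred. Shift +2, −1 and lower hub 2.

Call:
apply_moves([
  [2, -1, -5, 0, 0, 0, 1],
  [0, 0, -12, 0, 0, 0, 1],
  [0, 0, -12, 0, 0, 0, 1],
  [0, 0, -8, 0, 0, 0, 1],
  [0, 0, -5, 0, 0, 0, 1],
  [0, 0, -1, 0, 0, 0, 1],
  [0, 0, 0, 0, 0, 0, 1],
])

```text
time: 29.68
ee_pos: [0.4945, -0.3379, 0.0502]
tcp_rot: [180.0, -0.0, -178.3]
wrist_force: [-6.0, 6.3, 9.2]
opening: 0.0329
```

Call:
apply_moves([
  [0, 0, 0, 0, 0, 0, 0.5],
  [0, 0, 0, 0, 0, 0, 0.3],
  [0, 0, 0, 0, 0, 0, 0.3],
  [0, 0, 15, 0, 0, 0, 0.3],
  [0, 0, 35, 0, 0, 0, 0.3],
  [0, 0, 40, 0, 0, 0, 0.3],
  [0, 0, 0, 0, 0, 0, 0.3],
])

```text
time: 30.55
ee_pos: [0.4964, -0.3392, 0.1436]
tcp_rot: [-179.8, 0.3, -178.3]
wrist_force: [-0.2, -0.2, 0.3]
opening: 0.0597
```

```bash
python3 - <<'E'
from h import *
o=get_obs();print(o['time'],o['ee_pos'],o['tcp_rot'],o['opening'],o['wrist_force'])
np.save('T15.npy',wT());snap('wrist','w15.png')
E
```

```text
30.55 [ 0.49637856 -0.33922273  0.1435845 ] [-179.76980376    0.31611566 -178.26467218] 0.059679403686079165 [-0.17541316 -0.22231338  0.29046237]
```

View pics/w15.png

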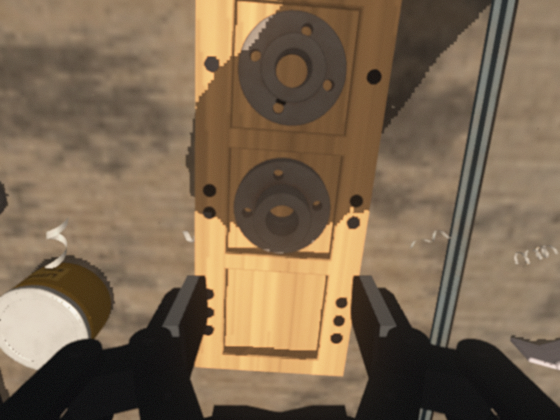

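Call:
apply_moves([
  [0, 20, 20, 0, 0, 0, 0.3],
  [-3, 40, 20, 0, 0, 0, 0.3],
  [-3, 45, 20, 0, 0, 0, 0.3],
  [-3, 45, 20, 0, 0, 0, 0.3],
  [-3, 45, 0, 0, 0, 0, 0.3],
  [-3, 45, 0, 0, 0, 0, 0.3],
  [-3, 45, 0, 0, 0, 0, 0.3],
  [-3, 45, 0, 0, 0, 0, 0.3],
  [-3, 45, 0, 0, 0, 0, 0.3],
  [-3, 45, 0, 0, 0, 0, 0.3],
  [-3, 45, 0, 0, 0, 0, 0.3],
  [-3, 45, 0, 0, 0, 0, 0.3],
  [-3, 45, 0, 0, 0, 0, 0.3],
  [-3, 45, 0, 0, 0, 0, 0.3],
  [-3, 45, 0, 0, 0, 0, 0.3],
  [-3, 30, 0, 0, 0, 0, 0],
  [0, 15, 0, 0, 0, 0, 0],
  [0, 0, 0, 0, 0, 0, 0],
])

```text
time: 32.85
ee_pos: [0.4494, 0.3521, 0.2187]
tcp_rot: [-180.0, -0.0, -178.2]
wrist_force: [-0.1, -0.2, 0.2]
opening: 0.0855
```

```bash
python3 - <<'E'
from h import *
o=get_obs();print(o['time'],o['ee_pos'],o['tcp_rot'],o['opening'],o['wrist_force'],o['q'])
np.save('T16.npy',wT());snap('wrist','w16.png')
E
```

```text
32.85 [0.44937972 0.35214458 0.21868866] [-1.79969777e+02 -3.13133764e-02 -1.78193260e+02] 0.08545668688723884 [-0.09442384 -0.22536314  0.17207267] [ 3.80858285e+01  7.38871904e+00  9.41009613e+00  9.20645038e+01
 -5.83548186e-03  3.62790827e+01]
```

View pics/w16.png

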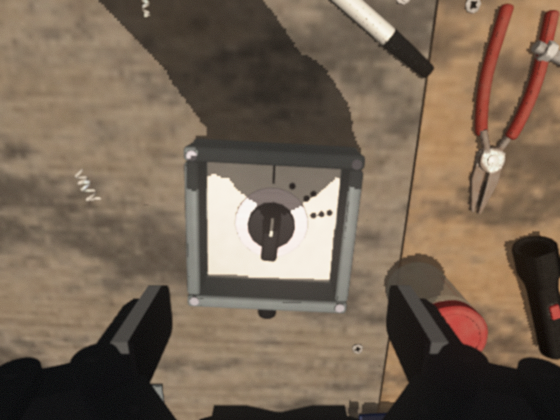

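```bash
python3 - <<'E'
import cv2
b=cv2.imread('pics/w16.png')[135:325,175:375]; cv2.imwrite('pics/w16z.png',cv2.resize(b,(630,600),interpolation=2))
E
```

```text
(no output)
```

View pics/w16z.png

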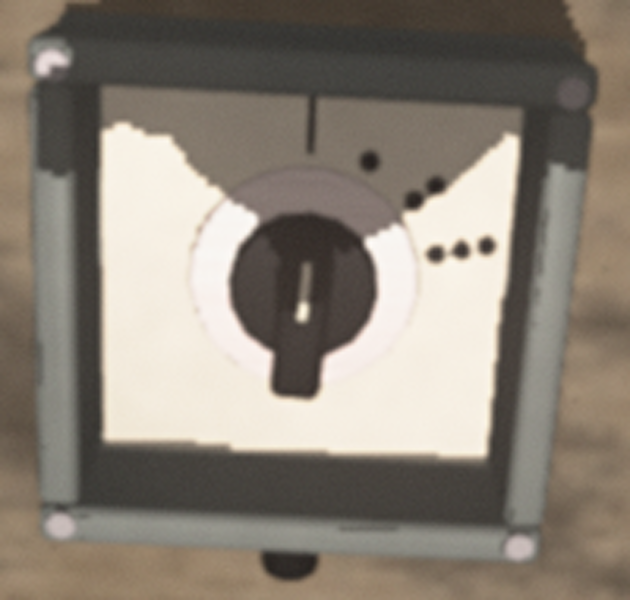

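```bash
python3 - <<'E'
from h import *
np.set_printoptions(precision=4,suppress=True)
T=np.load('T16.npy'); z=lambda p:[(175+x/3.15,135+y/3.158) for x,y in p]
C=onz('wrist',z([(33,50),(597,72),(540,558),(40,532)]),.05,T);print('box',C,C.mean(0))
S=onz('wrist',z([(50,62),(573,93),(520,547),(60,525)]),.05,T);print('screws',S,S.mean(0))
print('disc',onz('wrist',z([(303.5,285)]),.026,T),'ring',onz('wrist',z([(304,276)]),.012,T))
L=onz('wrist',z([(311,95),(311,152)]),.012,T);print('line',L)
D=onz('wrist',z([(370,161),(425,193),(461,250)]),.012,T);print('dots',D)
W=onz('wrist',z([(307,264),(302,318)]),.056,T);print('white',W,np.degrees(np.arctan2(*(W[0]-W[1])[1::-1])))
B=onz('wrist',z([(271,392),(320,398)]),.056,T);print('bar end',B,B.mean(0))
E
```

```text
box [[0.4171 0.2778 0.05  ]
 [0.4183 0.4182 0.05  ]
 [0.5579 0.4162 0.05  ]
 [0.5538 0.2733 0.05  ]] [0.4868 0.3464 0.05  ]
screws [[0.42   0.2819 0.05  ]
 [0.4238 0.4127 0.05  ]
 [0.5545 0.4101 0.05  ]
 [0.5513 0.2791 0.05  ]] [0.4874 0.346  0.05  ]
disc [[0.4857 0.3462 0.026 ]] ring [[0.488  0.3461 0.012 ]]
line [[0.4337 0.3468 0.012 ]
 [0.4502 0.3472 0.012 ]]
dots [[0.4523 0.3643 0.012 ]
 [0.4613 0.3806 0.012 ]
 [0.4784 0.3923 0.012 ]]
white [[0.469  0.3472 0.056 ]
 [0.4839 0.3463 0.056 ]] 176.42818687287757
bar end [[0.5053 0.3385 0.056 ]
 [0.5066 0.3517 0.056 ]] [0.506  0.3451 0.056 ]
```

Call:
apply_moves([
  [10, -2, -20, 0, 0, -2.5, 0.65],
  [15, -2, -35, 0, 0, -2.5, 0.65],
  [13, -2, -35, 0, 0, 0, 0.65],
  [0, 0, -20, 0, 0, 0, 0.65],
  [0, 0, 0, 0, 0, 0, 0.65],
  [0, 0, 0, 0, 0, 0, 0.65],
])

```text
time: 33.65
ee_pos: [0.4884, 0.3453, 0.1094]
tcp_rot: [180.0, 0.0, 176.7]
wrist_force: [-0.2, -0.5, 0.2]
opening: 0.0298
```

```bash
python3 - <<'E'
from h import *
o=get_obs();print(o['time'],o['ee_pos'],o['tcp_rot'],o['opening'],o['wrist_force'])
np.save('T17.npy',wT());snap('wrist','w17.png')
E
```

```text
33.65 [0.48835857 0.34526855 0.10937485] [1.79977014e+02 3.47736676e-02 1.76652304e+02] 0.02975699134833673 [-0.17363729 -0.53981634  0.18341091]
```

View pics/w17.png

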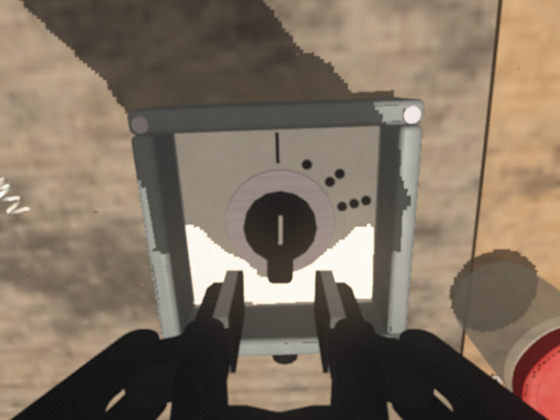

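Call:
apply_moves([
  [-1, 1, -20, 0, 0, 0, 0.65],
  [0, 0, -25, 0, 0, 0, 0.65],
  [0, 0, -16, 0, 0, 0, 0.65],
  [0, 0, 0, 0, 0, 0, 0.65],
  [0, 0, 0, 0, 0, 0, 1],
  [0, 0, 0, 0, 0, 0, 1],
  [0, 0, 0, 0, 0, 0, 1],
], grip_force=30)

```text
time: 34.58
ee_pos: [0.4873, 0.3462, 0.0491]
tcp_rot: [-180.0, 0.1, 176.7]
wrist_force: [-0.9, -5.3, 1.5]
opening: 0.0135
```

Call:
apply_moves([
  [0, 0, 0, 0, 0, -5, 1],
  [0, 0, 0, 0, 0, -9, 1],
  [0, 0, 0, 0, 0, -9, 1],
  [0, 0, 0, 0, 0, -9, 1],
  [0, 0, 0, 0, 0, -9, 1],
  [0, 0, 0, 0, 0, -6, 1],
  [0, 0, 0, 0, 0, -2.7, 1],
  [0, 0, 0, 0, 0, 0, 1],
  [0, 0, 0, 0, 0, 0, 1],
])

```text
time: 35.7
ee_pos: [0.487, 0.3454, 0.049]
tcp_rot: [-179.9, 0.1, 127.0]
wrist_force: [-3.5, -11.5, 4.0]
opening: 0.0134
```

Call:
apply_moves([
  [0, 0, 0, 0, 0, 0, 0.75],
  [0, 0, 0, 0, 0, 0, 0.65],
  [0, 0, 0, 0, 0, 0, 0.65],
  [0, 0, 15, 0, 0, 0, 0.65],
  [0, 0, 35, 0, 0, 0, 0.65],
  [-20, 0, 50, 0, 0, 0, 0.65],
  [-20, 0, 50, 0, 0, 0, 0.65],
  [0, 0, 0, 0, 0, 0, 0.65],
])

```text
time: 36.7
ee_pos: [0.4473, 0.348, 0.2039]
tcp_rot: [179.5, -0.0, 127.1]
wrist_force: [0.3, 0.1, -0.2]
opening: 0.0294
```

```bash
python3 - <<'E'
from h import *
o=get_obs();print(o['time'],o['ee_pos'],o['tcp_rot'],o['opening'],o['wrist_force'])
np.save('T18.npy',wT());w=snap('wrist','w18.png')
E
```

```text
36.7 [0.44728454 0.34798198 0.20386376] [ 1.79516554e+02 -1.42119186e-02  1.27095177e+02] 0.029418215599490344 [ 0.34370132  0.12935135 -0.23029985]
```

View pics/w18.png

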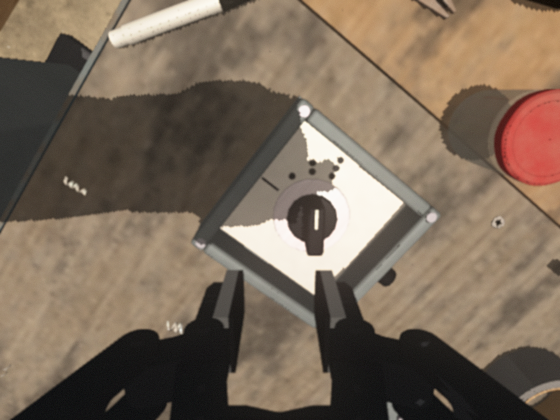

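```bash
python3 - <<'E'
import cv2
b=cv2.imread('pics/w18.png')[95:275,225:415]; cv2.imwrite('pics/w18z.png',cv2.resize(b,(633,600),interpolation=2))
E
```

```text
(no output)
```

View pics/w18z.png

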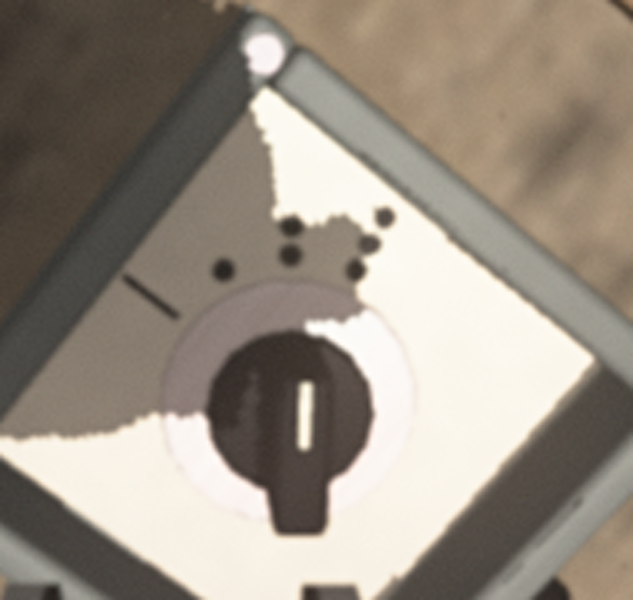

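```bash
python3 - <<'E'
from h import *
np.set_printoptions(precision=4,suppress=True)
T=np.load('T18.npy'); z=lambda p:[(225+x/3.332,95+y/3.333) for x,y in p]
W=onz('wrist',z([(305,382),(304.5,450)]),.056,T)
def ang(v): return (180-np.degrees(np.arctan2(v[1],v[0])))%360
print('pointer',ang(W[0]-W[1]),W)
B=onz('wrist',z([(299,533)]),.056,T)[0]
D=onz('wrist',z([(223,270),(291,241),(370,243),(151,297)]),.012,T)
R=onz('wrist',z([(288,402)]),.012,T)[0]
K=onz('wrist',z([(291,411)]),.026,T)[0]
S=onz('wrist',z([(265,55)]),.05,T)[0]
print('ring',R,'disc',K,'bar end',B)
for c in (np.array([.487,.346,0]),R,K): print([round(ang(d-c),1) for d in D],'bar',ang(c-B))
E
```

```text
pointer 51.561340938559624 [[0.4758 0.3607 0.056 ]
 [0.4861 0.3477 0.056 ]]
ring [0.4881 0.3455 0.012 ] disc [0.4863 0.3469 0.026 ] bar end [0.4983 0.3304 0.056 ]
[np.float64(26.7), np.float64(53.2), np.float64(79.0), np.float64(0.7)] bar 53.9667953090465
[np.float64(26.7), np.float64(52.4), np.float64(77.8), np.float64(1.4)] bar 55.77861953565083
[np.float64(25.9), np.float64(53.2), np.float64(79.7), np.float64(359.6)] bar 53.86550399764495
```

```bash
python3 - <<'E'
from h import *
s=snap('side','s19.png');c=snap('scene','c19.png')
cv2.imwrite('pics/s19z.png',cv2.resize(s[105:345,200:417],(542,600),interpolation=2)[:,:,::-1])
cv2.imwrite('pics/c19z.png',cv2.resize(c[130:340,160:410],(714,600),interpolation=2)[:,:,::-1])
E
```

```text
(no output)
```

View pics/s19z.png

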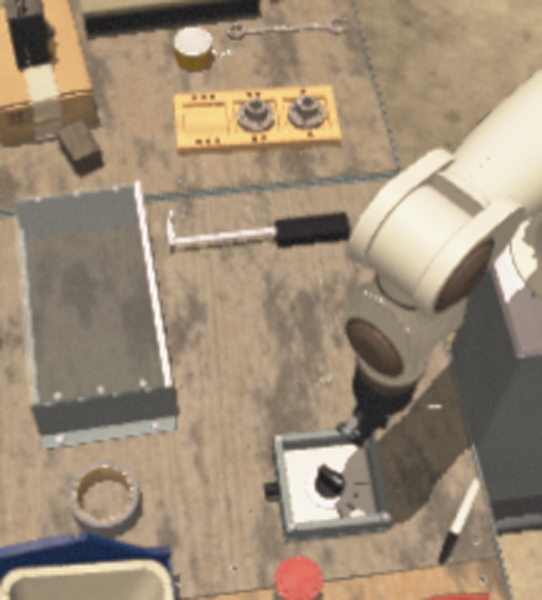

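View pics/c19z.png

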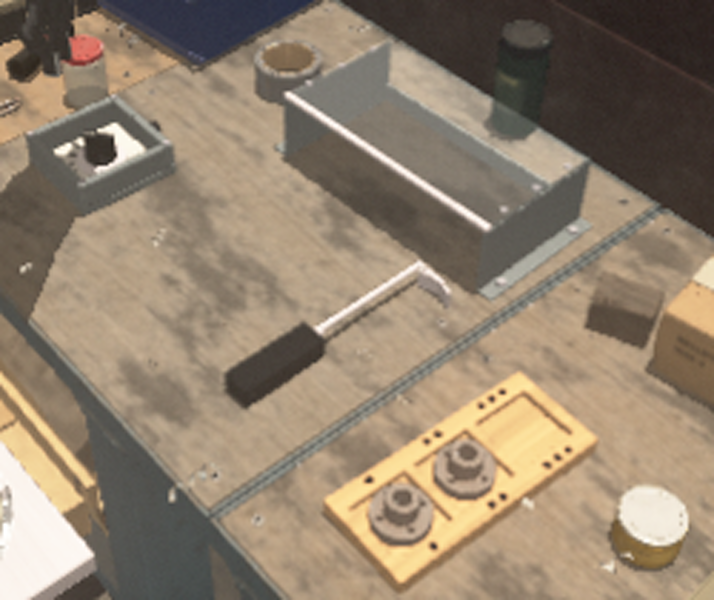

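```bash
python3 - <<'E'
from h import *
np.set_printoptions(precision=4,suppress=True)
print(onz('side',[(200+172/2.5,105+246/2.5)],.025),onz('scene',[(160+418/2.857,130+264/2.857)],.025), onz('scene',[(160+447/2.857,130+298/2.857)],.005))
print(get_obs()['time']); print(job_done())
E
```

```text
[[ 0.6635 -0.0786  0.025 ]] [[ 0.6646 -0.0904  0.025 ]] [[ 0.6656 -0.142   0.005 ]]
36.85
the job is handed in; nothing more can be done
None
```

The job was handed in at about 37 s. There were two hubs under the guard; I saw no third in any view.

- **Hubs:** I drew both out with the drag hook and seated them upright, the first in the one-dot pocket and then the second in the two-dot pocket. The last pictures show both in their pockets. The first measured within about 2 mm of its pocket centre; the second I judged only by eye.
- **Dial:** I turned it to the two dots. My checks of the pointer's angle spread from 51.6° to 55.8° depending on the feature used, against about 53° for the dots.
- **Drag hook:** It lies on the bench outside the guard. It had moved about 45 mm towards the guard after I set it down, and its tip is now about 35 mm in front of the guard's front edge. I left it there.
- **Other things:** The jar and tin look undisturbed in the last pictures, and the arm stood clear of everything at hand-in. No grip slip was seen.

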